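# Build the sieve column on the vibrating base

### The job

Build the sieve column on the white vibrating base, one piece at a time: first set the plain silver pan in the black ring, then stack on it the blue fine sieve, the yellow medium sieve and, on top, the red coarse sieve. Each piece must be upright with its foot fully home in the one below before the next goes on, and the finished column must stand free. Leave the beaker and the two small capped jars standing where they are.

Things in the scene. Friction and masses are not known exactly. Their poses are not given: they have to be found in the camera images.
- ring (a point): Centre of the mouth of the black seat ring on the white vibrating base, level with the ring's top edge, 46 mm above the table. The base is fixed, 130 x 130 mm, 34 mm high; the ring stands 12 mm above it, 62 mm across outside, mouth 50 mm across, 10 mm deep with a grey floor. z is up.
- pan_center (a point): The plain silver metal catch pan, hollow, no mesh. Loose, upright, 56 mm across, 56 mm high, wall 3 mm, mouth 50 mm across. A tapered foot, 8 mm high (39 to 46 mm across), drops into the mouth below. Point: on its axis, half-way up (28 mm); z up, yaw is free. Fully home, the point is 20 mm above the rim it stands on, 48 mm above that of the piece below. About 90 g.
- fine_center (a point): The BLUE sieve, finest mesh (wires 2.2 mm apart). Loose, upright, 56 mm across, 56 mm high, wall 3 mm, mouth 50 mm across. A tapered foot, 8 mm high (39 to 46 mm across), drops into the mouth below. Point: on its axis, half-way up (28 mm); z up, yaw is free. Fully home, the point is 20 mm above the rim it stands on, 48 mm above that of the piece below. About 70 g, plastic.
- medium_center (a point): The YELLOW sieve, medium mesh (wires 4.5 mm apart). Loose, upright, 56 mm across, 56 mm high, wall 3 mm, mouth 50 mm across. A tapered foot, 8 mm high (39 to 46 mm across), drops into the mouth below. Point: on its axis, half-way up (28 mm); z up, yaw is free. Fully home, the point is 20 mm above the rim it stands on, 48 mm above that of the piece below. About 70 g, plastic.
- coarse_center (a point): The RED sieve, coarsest mesh (wires 9 mm apart). Loose, upright, 56 mm across, 56 mm high, wall 3 mm, mouth 50 mm across. A tapered foot, 8 mm high (39 to 46 mm across), drops into the mouth below. Point: on its axis, half-way up (28 mm); z up, yaw is free. Fully home, the point is 20 mm above the rim it stands on, 48 mm above that of the piece below. About 70 g, plastic.
- beaker_mid (a point): Bystander: small clear glass beaker, 42 mm across its rim, 58 mm high, loose; point half-way up on its axis.
- jar_mid (a point): Bystander: small brown (amber) glass jar with a black cap, 40 mm across, 60 mm high, loose; point half-way up on its axis.
- tub_mid (a point): Bystander: small white plastic jar with an orange cap, 38 mm across, 62 mm high, loose; point half-way up on its axis.

How it is judged:
By the outcome, as a careful person would: the job done as asked, in the order asked, and still so for the second after the job is handed in, with the robot touching nothing.
It also fails if it takes over 93 s, if anything falls off the work surface, if the arm or the gripper's body presses on something with over 40 N, if the wrist force passes 120 N, or if a joint passes its speed limit or range.

### The arm

A 6-joint arm with a two-finger parallel gripper is mounted at the origin on the work surface. World frame = base frame: x ahead of the robot, y to its left, z up, the work surface at z = 0. Lengths are in m, angles in rad, forces in N, time in s.
With the tool pointing down it reaches from about 0.25 to 0.775 m from the base axis. Payload 4 kg.
Tool frame: the origin (TCP) lies at the very end of the fingers, on their centre line; the grasp point (between the pads) lies hold_point_z behind it (hold_point_z is the distance from the TCP to the grasp point, in m); z points along the fingers, y is the direction in which the jaws open and shut (so a half turn about z gives the same grasp; the last joint's range is limited). The gripper opens to 94 mm and grips with 3 to 60 N. Pads are 16 mm wide; open, the fingers measure 119 mm over their backs; the gripper's body (75 mm by 177 mm) begins 78 mm behind the grasp point.
Start: joints at [-0.103, 0.087, 1.371, -0, 1.684, -0.103], TCP at [0.55, -0, 0.206] pointing down, gripper open.
Joint ranges: [-3.1, 3.1], [-0.76, 2.03], [0.27, 2.55], [-1.08, 4.22], [0.17, 2.65], [-2.57, 2.57]. Speed limits (rad/s): [2.79, 2.79, 3.14, 3.14, 3.14, 3.14].

### API

Orientations are given as [roll, pitch, yaw] about the fixed x, y, z axes, in that order (R = Rz(yaw) Ry(pitch) Rx(roll)).
In Python, from bench import * gives the robot as it stands.
- The arm moves only by the tool step_arm, never from a script. Its argument "increments" is text: rows parted by semicolons, each of 6 numbers parted by spaces: the shift along the tool's x, y, z in cm, then the turn, a rotation vector about the tool's x, y, z in rad. A call has 1 to 5 rows; each row shifts and turns the commanded pose from where the row before left it, along the tool's axes as they then stand; what a row does not reach is not made up. A row lasts 1/10 s, in which the tool goes at most 50 mm and 8.59 degrees, less where a joint would pass 70% of its speed; a pose out of reach is approached as far as the arm can. A call is refused whole if a number of a shift passes 5 or a number of a turn 0.15, either way. A call with a gripper value outside its range is refused whole. "claw" is the gripper's target within -1 to 1 (shut at 1, half-way at 0, fully open at -1), set as the call begins (left out, the last holds). The fingers move at their own pace and stop on an object; the grip force is fixed at half the most. Time passes only in rows, so rows that do not move let the fingers close. It gives the time, the measured TCP pose, the force and the opening at its end, in the units of the state.
- get_obs(): the state, without advancing time (a new reading comes with each control period).
- snapshot(name): name is "scene" or "side" or "wrist"; returns the picture (400x640x3 uint8, red, green, blue); there is no depth.
- calibration(name): a dict with "camera_matrix" (3x3 intrinsics, pixels), "k1" (the pictures are not rectified: a ray, as slopes to the right and down, at radius r is drawn at 1 + k1 r^2 times it, then the intrinsics apply), "eye" and "orientation" of the camera in the world; the wrist camera has in their place "tool_from_camera" (4x4, takes a point from camera to tool coordinates, whose origin is the TCP and whose axes are the flange's). Camera axes: x right, y up, looking along -z (the intrinsics and any distortion apply to the point x, -y, -z); pixel columns grow to the right and rows downward; lengths in m; the calibration is good to about 2 mm. A picture is of the moment at which its call begins: read the wrist's pose just before it. calibration takes no time and is no camera call.
- close_job(): hands the job in, once; it reports no verdict.
The state is a dict: "time": time; "joint_positions": joint angles; "qvel": joint speeds; "joint_torque": joint torques, N m; "tool_pos": TCP position; "ee_rot": TCP orientation; "wrist_force": force on the tool from outside, world axes, zero at the start; "wrist_torque": the same for the moment, N m; "width": finger opening in m.
Only numpy, scipy, OpenCV 4.12 (cv2) and the standard library are available. Lean on these libraries where they do the work, as an engineer would, in place of code of your own. Each camera call takes 0.05 s, during which the arm holds its last target. There are 200 camera calls.

## Working session

There is one attempt and no reset: what is moved stays moved. The work goes in short steps, Python scripts to look and compute and a tool call to move; the robot and the scene stay as the last step left them, time stands still between calls to the robot, and variables do not carry over. Pictures are saved under pics/ and viewed, about 12 in all and at most 16, crops included, and the job is handed in when it is done.

Besides the shell and the picture viewer there is one more tool, called after "Call:" in YAML: its name, and indented under it one key for each argument. step_arm: Moves the arm, as the interface text tells. Its arguments: {"type":"object","properties":{"increments":{"type":"string"},"claw":{"type":"number"}},"required":["increments"]}

```bash
mkdir -p pics; ls; python3 - <<'E'
from bench import *
import cv2
o=get_obs();print(o)
for n in("scene","side","wrist"):
    print(n,calibration(n)); cv2.imwrite(f"pics/{n}0.png",snapshot(n)[...,::-1])
try: print(hold_point_z)
except Exception as e: print(e)
E
```

```text
pics
{'time': 0.0, 'joint_positions': array([-1.03118349e-01,  8.79752750e-02,  1.37225027e+00,  2.03642108e-06,
        1.68355036e+00, -1.03110167e-01]), 'qvel': array([ 0.00070448,  0.00099857, -0.00105094, -0.00126136,  0.00052678,
       -0.00112862]), 'joint_torque': array([ 1.28542815e-03, -3.40182602e+01, -3.02423716e+01,  7.18220207e-02,
        3.29729996e-02, -1.13141955e-04]), 'tool_pos': array([5.49467100e-01, 4.11493831e-05, 2.04295089e-01]), 'ee_rot': array([-3.13942120e+00, -2.26730368e-04,  1.57078813e+00]), 'wrist_force': array([ 0.18938414, -0.74444006, -0.41250933]), 'wrist_torque': array([ 0.06889278, -0.01661326,  0.01732806]), 'width': 0.0938437427835707}
scene {'camera_matrix': array([[455.93077061,   0.        , 324.30168855],
       [  0.        , 455.93077061, 195.53669353],
       [  0.        ,   0.        ,   1.        ]]), 'k1': -0.03464182648051078, 'eye': array([1.03421871, 0.46504715, 0.55947857]), 'orientation': array([ 0.95005874, -0.00426683,  2.33016306])}
side {'camera_matrix': array([[509.05429999,   0.        , 316.04108684],
       [  0.        , 509.05429999, 208.16213665],
       [  0.        ,   0.        ,   1.        ]]), 'k1': -0.16397837095991089, 'eye': array([0.4497498 , 0.8479527 , 0.82750775]), 'orientation': array([ 8.42827577e-01,  1.63489140e-03, -3.02906298e+00])}
wrist {'camera_matrix': array([[293.71513925,   0.        , 313.11521715],
       [  0.        , 293.71513925, 199.73303632],
       [  0.        ,   0.        ,   1.        ]]), 'k1': -0.020379725806183125, 'tool_from_camera': array([[ 1.05931792e-03,  9.69953374e-01,  2.43288575e-01,
         7.10339050e-02],
       [ 9.99999386e-01, -9.48024345e-04, -5.74535248e-04,
        -7.50612746e-04],
       [-3.26628911e-04,  2.43289034e-01, -9.69953782e-01,
        -1.80485579e-01],
       [ 0.00000000e+00,  0.00000000e+00,  0.00000000e+00,
         1.00000000e+00]])}
0.0188
```

View pics/scene0.png

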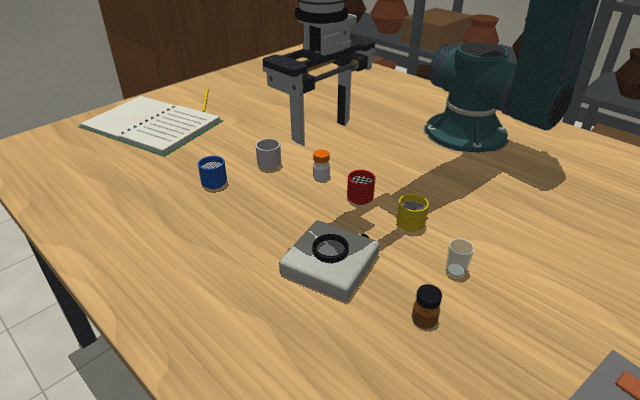

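View pics/side0.png

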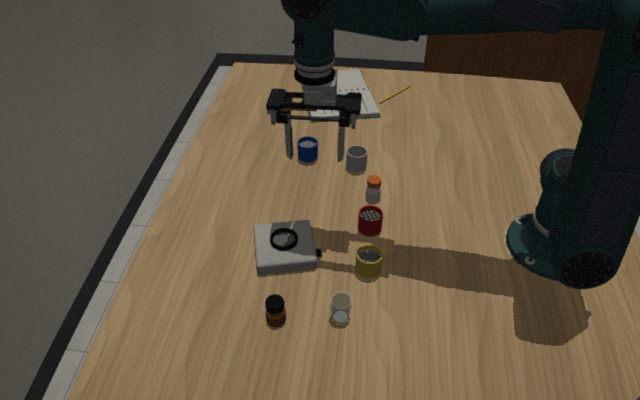

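View pics/wrist0.png

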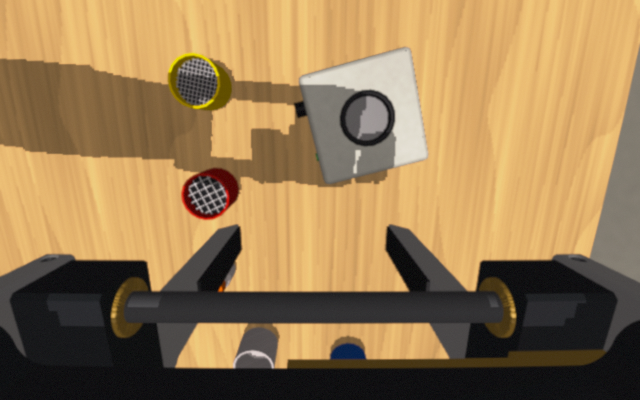

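The scene view shows blue (212,172), pan (268,155), tub (321,165), red (361,186), yellow (412,212), ring (330,248), beaker (459,258) and jar (427,306). The side view shows the same items, and the wrist view has ring (368,118), yellow (195,82) and red (208,195).

```bash
cat > h.py <<'E'
from bench import *
import cv2, numpy as np
from scipy.spatial.transform import Rotation as Ro
def rays(n,uv,obs=None):
    c=calibration(n);K=c["camera_matrix"]
    D=np.array([c["k1"],0,0,0,0],float)
    p=cv2.undistortPoints(np.array(uv,float).reshape(-1,1,2),K,D).reshape(-1,2)
    d=np.c_[p[:,0],-p[:,1],-np.ones(len(p))]
    if n=="wrist":
        T=c["tool_from_camera"];R=Ro.from_euler("xyz",obs["ee_rot"]).as_matrix()
        return obs["tool_pos"]+R@T[:3,3], d@(R@T[:3,:3]).T
    return np.array(c["eye"]), d@Ro.from_euler("xyz",c["orientation"]).as_matrix().T
def onz(n,uv,z,obs=None):
    e,d=rays(n,uv,obs); return e+d*((z-e[2])/d[:,2])[:,None]
def tri(a,b):
    (e,d),(f,g)=a,b; d=d[0];g=g[0]
    s=np.linalg.lstsq(np.c_[d,-g],f-e,rcond=None)[0]; p=e+d*s[0];q=f+g*s[1]
    return (p+q)/2, np.linalg.norm(p-q)
RNG={"blue":[((105,120,40),(130,255,255))],"yellow":[((22,170,80),(34,255,255))],"red":[((0,150,50),(5,255,255)),((174,150,50),(180,255,255))]}
def mask(img,col):
    h=cv2.cvtColor(img,cv2.COLOR_RGB2HSV)
    return sum(cv2.inRange(h,a,b) for a,b in RNG[col])
def hull(m,roi=None):
    if roi:
        x0,y0,x1,y1=roi;k=np.zeros_like(m);k[y0:y1,x0:x1]=m[y0:y1,x0:x1];m=k
    m=cv2.morphologyEx(m,cv2.MORPH_CLOSE,np.ones((3,3)))
    cs,_=cv2.findContours(m,cv2.RETR_EXTERNAL,cv2.CHAIN_APPROX_NONE)
    h=cv2.convexHull(max(cs,key=cv2.contourArea));M=cv2.moments(h)
    return (M["m10"]/M["m00"],M["m01"]/M["m00"]),cv2.boundingRect(h)
E
python3 - <<'E'
from h import *
im={n:cv2.imread(f"pics/{n}0.png")[...,::-1].copy() for n in("scene","side","wrist")}
np.set_printoptions(precision=4,suppress=True)
def rep(name,a,b,z):
    p,g=tri(rays("scene",[a]),rays("side",[b]))
    print(name,np.round(a,1),np.round(b,1),"tri",p,"gap",round(g,4),onz("scene",[a],z)[0][:2],onz("side",[b],z)[0][:2])
roi={"blue":((190,145,235,195),(290,130,325,168)),"yellow":((390,185,435,235),(350,240,390,280)),"red":((340,160,382,210),(350,200,388,240))}
for c in RNG:
    a=hull(mask(im["scene"],c),roi[c][0]);b=hull(mask(im["side"],c),roi[c][1]);print(a[1],b[1]);rep(c,a[0],b[0],.028)
def low(n,f,roi):
    h=cv2.cvtColor(im[n],cv2.COLOR_RGB2HSV);return hull(f(h).astype(np.uint8)*255,roi)
gray=lambda h:(h[...,1]<45)
blk=lambda h:(h[...,2]<60)
a=low("scene",gray,(250,132,288,175));b=low("side",gray,(343,142,372,176));print(a[1],b[1]);rep("pan",a[0],b[0],.028)
a=low("scene",blk,(305,225,355,268));b=low("side",blk,(265,222,303,255));print(a[1],b[1]);rep("ring",a[0],b[0],.040)
o=get_obs();w=low("wrist",blk,(330,80,405,155));print(w);print("ring wrist",onz("wrist",[w[0]],.043,o))
for n,z,pts in(("scene",.03,[(321,166),(459,259),(427,306)]),("side",.03,[(373,189),(341,308),(275,311)])):print(onz(n,pts,z)[:,:2])
E
```

```text
(198, 156, 29, 33) (298, 137, 19, 25)
blue [212.2 171.6] [307.1 148.8] tri [ 0.6019 -0.2729  0.0341] gap 0.0003 [ 0.597  -0.2813] [ 0.6031 -0.2818]Traceback (most recent call last):
  File "<stdin>", line 9, in <module>
  File "h.py", line 29, in hull
    return (M["m10"]/M["m00"],M["m01"]/M["m00"]),cv2.boundingRect(h)
            ~~~~~~~~^~~~~~~~~
ZeroDivisionError: float division by zero
```

```bash
sed -i 's/"yellow":\[((22,170,80),(34,255,255))\]/"yellow":[((24,195,50),(36,255,255))]/' h.py
python3 - <<'E'
from h import *
im={n:cv2.imread(f"pics/{n}0.png")[...,::-1].copy() for n in("scene","side","wrist")}
np.set_printoptions(precision=4,suppress=True)
H={n:cv2.cvtColor(i,cv2.COLOR_RGB2HSV) for n,i in im.items()}
print(H["scene"][222,400:426:5],H["side"][270,358:382:6],H["side"][276,320],H["scene"][222,450])
def rep(name,a,b,z):
    p,g=tri(rays("scene",[a]),rays("side",[b]))
    print(name,np.round(a,1),np.round(b,1),"tri",p,"gap",round(g,4),onz("scene",[a],z)[0][:2],onz("side",[b],z)[0][:2])
roi={"blue":((190,145,235,195),(290,130,325,168)),"yellow":((390,185,435,235),(350,240,390,280)),"red":((340,160,382,210),(350,200,388,240))}
for c in RNG:
  try:
    a=hull(mask(im["scene"],c),roi[c][0]);b=hull(mask(im["side"],c),roi[c][1]);print(a[1],b[1]);rep(c,a[0],b[0],.028)
  except Exception as e: print(c,e)
def low(n,f,roi): return hull(f(H[n]).astype(np.uint8)*255,roi)
gray=lambda h:(h[...,1]<45)
blk=lambda h:(h[...,2]<60)
a=low("scene",gray,(250,132,288,175));b=low("side",gray,(343,142,372,176));print(a[1],b[1]);rep("pan",a[0],b[0],.028)
a=low("scene",blk,(305,225,355,268));b=low("side",blk,(265,222,303,255));print(a[1],b[1]);rep("ring",a[0],b[0],.040)
o=get_obs();w=low("wrist",blk,(330,80,405,155));print(w);print("ring wrist",onz("wrist",[w[0]],.043,o))
for n,z,pts in(("scene",.03,[(321,166),(459,259),(427,306)]),("side",.03,[(373,189),(341,308),(275,311)])):print(onz(n,pts,z)[:,:2])
E
```

```text
[[ 25 218  96]
 [ 24 223  95]
 [ 24 191  99]
 [ 25 203  98]
 [ 24 212  94]
 [ 21 139 128]] [[ 24 179  64]
 [ 23 179  67]
 [ 23 192  65]
 [ 24 169  65]] [ 17  97 145] [ 17 114 194]
(198, 156, 29, 33) (298, 137, 19, 25)
blue [212.2 171.6] [307.1 148.8] tri [ 0.6019 -0.2729  0.0341] gap 0.0003 [ 0.597  -0.2813] [ 0.6031 -0.2818]
yellow float division by zero
(347, 170, 28, 35) (359, 206, 24, 30)
red [360.3 186.5] [369.9 220.2] tri [ 0.4239 -0.0098  0.0328] gap 0.0007 [ 0.4187 -0.0136] [ 0.4237 -0.0155]
(256, 139, 25, 31) (347, 145, 20, 27)
pan [268.  153.5] [356.3 157.9] tri [ 0.4677 -0.2468  0.0332] gap 0.0011 [ 0.4626 -0.2529] [ 0.4678 -0.2549]
(312, 234, 37, 29) (270, 228, 29, 23)
ring [330.1 247.9] [283.8 238.9] tri [0.6089 0.0777 0.0396] gap 0.0003 [0.6094 0.0782] [0.6088 0.0779]
((366.7187045123726, 117.83813682678311), (340, 91, 54, 55))
ring wrist [[0.6089 0.0803 0.043 ]]
[[ 0.4197 -0.1251]
 [ 0.4718  0.2462]
 [ 0.5953  0.2636]]
[[ 0.42   -0.1271]
 [ 0.4707  0.2429]
 [ 0.5968  0.2645]]
```

Call:
step_arm:
  increments: "-4 -1.4 0 0 0 0; -4 -1.4 0 0 0 0; -4 -1.4 0 0 0 0; -4 -1.4 0 0 0 0; -4 -1.4 0 0 0 0"
  claw: -1

```text
time: 0.65
tool_pos: [0.4791, -0.2013, 0.2052]
ee_rot: [-3.141, -0.0, 1.571]
wrist_force: [-0.1, 0.2, 0.6]
width: 0.0939
```

Call:
step_arm:
  increments: "-3.7 -1.3 0 0 0 0; 0 0 0 0 0 0; 0 0 0 0 0 0"

```text
time: 0.95
tool_pos: [0.4666, -0.2374, 0.205]
ee_rot: [-3.141, -0.001, 1.569]
wrist_force: [1.0, 0.7, 0.6]
width: 0.094
```

```bash
cat > look.py <<'E'
import sys
from h import *
o=get_obs();print(o["time"],o["tool_pos"],o["ee_rot"],o["wrist_force"],o["width"])
for n in sys.argv[2:]: cv2.imwrite(f"pics/{n}{sys.argv[1]}.png",snapshot(n)[...,::-1])
E
python3 look.py 1 wrist
```

```text
0.95 [ 0.46660683 -0.2374008   0.20501868] [-3.14115286e+00 -1.11679521e-03  1.56873303e+00] [1.03765673 0.68594565 0.60336792] 0.09402819866183217
```

View pics/wrist1.png

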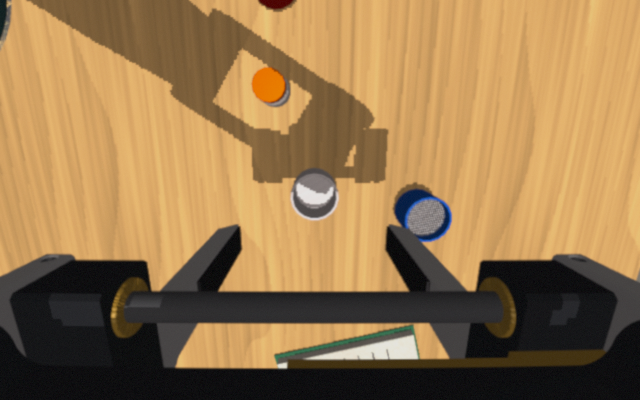

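The wrist view shows the pan rim at about (315,195) and the blue rim at about (426,217).

```bash
python3 - <<'E'
from h import *
np.set_printoptions(precision=4,suppress=True)
o=get_obs();im=cv2.imread("pics/wrist1.png")[...,::-1].copy();H=cv2.cvtColor(im,cv2.COLOR_RGB2HSV)
g=(H[...,1]<45).astype(np.uint8)*255
print(hull(g,(285,160,345,224)));b=hull(mask(im,"blue"),(385,175,460,245));print(b)
print(onz("wrist",[(315,194),(315,195.5),(426,217)],.056,o)[:,:2])
E
```

```text
((314.1800146279027, 194.52285609800694), (291, 169, 47, 51))
((423.09290953545235, 214.91850040749796), (396, 190, 55, 52))
[[ 0.4686 -0.2413]
 [ 0.4686 -0.2431]
 [ 0.5994 -0.269 ]]
```

Call:
step_arm:
  increments: "-0.7 0.1 3 0 0 0; 0 0 4 0 0 0; 0 0 4 0 0 0; 0 0 4 0 0 0; 0 0 2.5 0 0 0"

```text
time: 1.5
tool_pos: [0.467, -0.2411, 0.027]
ee_rot: [-3.138, -0.003, 1.574]
wrist_force: [-0.8, 0.1, -0.1]
width: 0.0941
```

Call:
step_arm:
  increments: "0 0 1.3 0 0 0; 0 0 0 0 0 0; 0 0 0 0 0 0"

```text
time: 1.8
tool_pos: [0.4692, -0.2439, 0.0188]
ee_rot: [3.14, 0.001, 1.572]
wrist_force: [0.7, -0.4, -0.1]
width: 0.094
```

Call:
step_arm:
  increments: "0 0 0 0 0 0; 0 0 0 0 0 0; 0 0 0 0 0 0; 0 0 0 0 0 0; 0 0 0 0 0 0"
  claw: 1

```text
time: 2.3
tool_pos: [0.4681, -0.2442, 0.0178]
ee_rot: [3.141, 0.0, 1.571]
wrist_force: [0.0, -0.5, 0.7]
width: 0.0577
```

Call:
step_arm:
  increments: "0 0 0 0 0 0; 0 0 -0.5 0 0 0; 0 0 -2 0 0 0; 0 0 -3 0 0 0; 0 0 -3 0 0 0"

```text
time: 2.8
tool_pos: [0.4674, -0.2436, 0.1027]
ee_rot: [-3.14, -0.001, 1.571]
wrist_force: [1.0, -0.7, 0.1]
width: 0.0556
```

Call:
step_arm:
  increments: "0 0 -3 0 0 0; 0 0 -2 0 0 0; 2 1 0 0 0 0; 3 1.5 0 0 0 0; 3 1.5 0 0 0 0"

```text
time: 3.3
tool_pos: [0.5082, -0.1635, 0.1528]
ee_rot: [3.141, 0.0, 1.569]
wrist_force: [0.8, 0.1, -0.8]
width: 0.0562
```

```bash
python3 look.py 2 wrist scene
```

```text
3.3 [ 0.50824551 -0.16345412  0.15280694] [3.14115933e+00 6.49583296e-05 1.56924154e+00] [ 0.80753433  0.09700076 -0.80586893] 0.05619859232735505
```

View pics/wrist2.png

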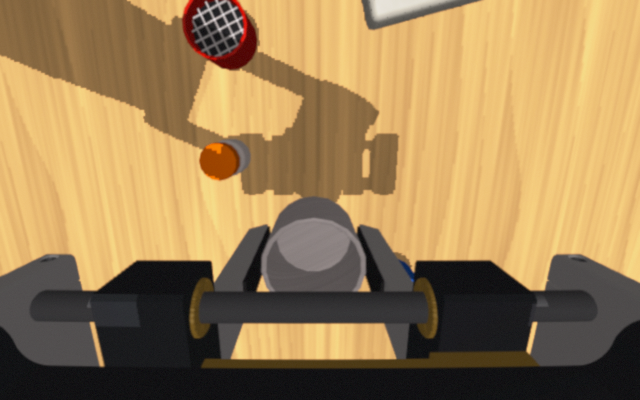

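```bash
python3 - <<'E'
from h import *
o=get_obs();print((onz("wrist",[(314,270),(262,270),(366,270),(314,218)],o["tool_pos"][2]+.038,o)-o["tool_pos"])*1000)
E
```

```text
[[ -0.15204462  -3.35866034  38.        ]
 [-27.86632605  -3.52501644  38.        ]
 [ 27.57327889  -3.24506633  38.        ]
 [ -0.33340161  25.64707922  38.        ]]
```

Call:
step_arm:
  increments: "4 1.6 0 0 0 0; 4.4 1.8 0 0 0 0; 4.4 1.8 0 0 0 0; 4.4 1.8 0 0 0 0; 4 1.7 0 0 0 0"

```text
time: 3.9
tool_pos: [0.5953, 0.0492, 0.1524]
ee_rot: [-3.141, 0.0, 1.571]
wrist_force: [-0.4, -0.6, -1.5]
width: 0.0563
```

Call:
step_arm:
  increments: "3.3 1.4 0 0 0 0; 0 0 3 0 0 0; 0 0 3 0 0 0; 0 0 0 0 0 0; 0 0 0 0 0 0"

```text
time: 4.4
tool_pos: [0.6086, 0.0803, 0.0921]
ee_rot: [-3.14, 0.0, 1.57]
wrist_force: [-0.4, 0.6, -0.6]
width: 0.0559
```

```bash
python3 look.py 3 scene side wrist; python3 - <<'E'
import cv2,numpy as np
a=cv2.imread("pics/scene3.png")[130:310,240:460];b=cv2.imread("pics/side3.png")[130:310,200:420]
cv2.imwrite("pics/c3.png",cv2.resize(np.vstack([a,b]),None,fx=1.6,fy=1.6))
E
```

```text
4.4 [0.60857103 0.08028235 0.0920631 ] [-3.13971341e+00  3.92450698e-04  1.57017404e+00] [-0.38642144  0.59751757 -0.57715042] 0.05593950747664314
```

View pics/c3.png

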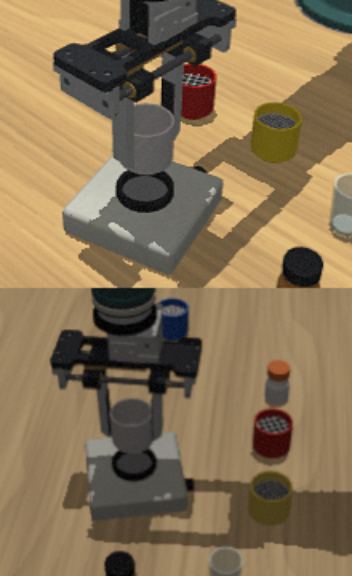

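The pan hangs above the ring in both views. Next I lower it.

Call:
step_arm:
  increments: "0 0 1.5 0 0 0; 0 0 1 0 0 0; 0 0 0.7 0 0 0; 0 0 0.3 0 0 0; 0 0 0 0 0 0"

```text
time: 5.05
tool_pos: [0.6086, 0.081, 0.0568]
ee_rot: [-3.14, 0.0, 1.571]
wrist_force: [0.9, 1.0, -0.4]
width: 0.0559
```

Call:
step_arm:
  increments: "0 0 0.1 0 0 0; 0 0 0 0 0 0; 0 0 0 0 0 0"

```text
time: 5.35
tool_pos: [0.6092, 0.081, 0.0568]
ee_rot: [3.141, -0.0, 1.571]
wrist_force: [0.3, 0.4, -0.2]
width: 0.0559
```

Call:
step_arm:
  increments: "0 0 0.1 0 0 0; 0 0 0 0 0 0; 0 0 0 0 0 0"

```text
time: 5.65
tool_pos: [0.6093, 0.081, 0.0558]
ee_rot: [3.141, -0.0, 1.571]
wrist_force: [0.3, 0.3, -0.1]
width: 0.0562
```

Call:
step_arm:
  increments: "0 0 0 0 0 0; 0 0 0 0 0 0; 0 0 0 0 0 0; 0 0 0 0 0 0; 0 0 0 0 0 0"
  claw: -1

```text
time: 6.15
tool_pos: [0.609, 0.081, 0.0555]
ee_rot: [3.142, -0.0, 1.571]
wrist_force: [-1.0, -0.3, -0.7]
width: 0.0922
```

Call:
step_arm:
  increments: "0 0 -3 0 0 0; 0 0 -4 0 0 0; 0 0 -4 0 0 0; 0 0 -3 0 0 0; 0 0 0 0 0 0"

```text
time: 6.65
tool_pos: [0.6118, 0.0812, 0.2023]
ee_rot: [3.13, -0.001, 1.571]
wrist_force: [-0.2, -0.8, 1.3]
width: 0.0941
```

```bash
python3 look.py 4 scene side wrist; python3 - <<'E'
import cv2,numpy as np
a=cv2.imread("pics/scene4.png")[150:300,240:460];b=cv2.imread("pics/side4.png")[150:300,200:420];c=cv2.imread("pics/wrist4.png")[50:350,100:540]
cv2.imwrite("pics/c4.png",np.hstack([cv2.resize(np.vstack([a,b]),None,fx=1.5,fy=1.5),cv2.copyMakeBorder(c,0,150,0,0,cv2.BORDER_CONSTANT)]))
E
```

```text
6.65 [0.61177012 0.08115685 0.20225231] [ 3.12975753e+00 -5.08102157e-04  1.57088232e+00] [-0.23965102 -0.76873128  1.27672473] 0.09406574149712503
```

View pics/c4.png

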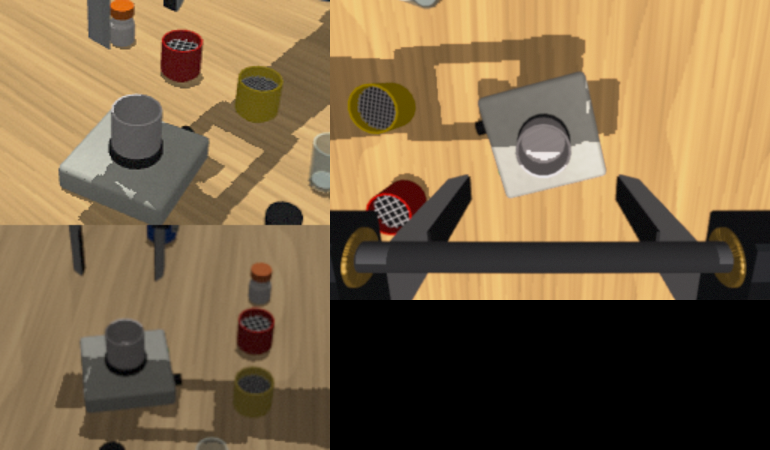

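Both side views show the pan upright in the ring. In the wrist view its rim is at (314,198), yellow's at (148,157) and red's at (163,260).

```bash
python3 - <<'E'
from h import *
np.set_printoptions(precision=4,suppress=True)
o=get_obs();print(o["tool_pos"],o["ee_rot"]); im=cv2.imread("pics/wrist4.png")[...,::-1].copy()
print(tri(rays("scene",[(330.7,220.7)]),rays("side",[(283.3,220)])))
print("pan",onz("wrist",[(314,198)],.094,o)[0]);print("yel,red",onz("wrist",[(148,157),(163,260)],.056,o)[:,:2])
for c in("yellow","red"): print(c,hull(mask(im,c),(80,120,240,300)))
g=calibration("scene")
E
```

```text
[0.6085 0.081  0.1942] [-3.1399  0.0001  1.5708]
(array([0.6073, 0.0772, 0.0965]), np.float64(0.0010702954800826411))
pan [0.6086 0.0833 0.094 ]
yel,red [[ 0.4281  0.1197]
 [ 0.4294 -0.002 ]]
yellow ((150.4275170325511, 156.7719530658592), (118, 133, 67, 51))
red ((167.9160202360877, 250.0141652613828), (136, 231, 60, 38))
```

Call:
step_arm:
  increments: "-3.3 -0.1 0 0 0 0; -4.5 -0.1 0 0 0 0; -4.5 -0.1 0 0 0 0; -4.5 -0.1 0 0 0 0; -4.5 -0.1 0 0 0 0"

```text
time: 7.3
tool_pos: [0.6026, -0.1332, 0.1923]
ee_rot: [-3.137, -0.002, 1.571]
wrist_force: [0.3, -0.3, -0.5]
width: 0.0942
```

Call:
step_arm:
  increments: "-4.5 -0.1 0 0 0 0; -4.5 -0.1 0 0 0 0; -4 -0.1 0 0 0 0; -1 0 0 0 0 0; 0 0 0 0 0 0"

```text
time: 7.8
tool_pos: [0.5998, -0.273, 0.1924]
ee_rot: [-3.137, -0.003, 1.568]
wrist_force: [0.4, 0.7, 1.3]
width: 0.0941
```

Call:
step_arm:
  increments: "0 0 4 0 0 0; 0 0 4 0 0 0; 0 0 0 0 0 0; 0 0 0 0 0 0; 0 0 0 0 0 0"

```text
time: 8.3
tool_pos: [0.6025, -0.2716, 0.1184]
ee_rot: [3.138, 0.002, 1.572]
wrist_force: [-0.2, 0.8, -0.1]
width: 0.094
```

```bash
python3 look.py 5 wrist;python3 - <<'E'
from h import *
np.set_printoptions(precision=4,suppress=True)
im=cv2.imread("pics/wrist5.png")[...,::-1].copy();o=get_obs()
h=hull(mask(im,"blue"));print(h);x,y,w,hh=h[1];print(onz("wrist",[(x+w/2,y+hh-w/2),(x,y+hh-w/2),(x+w,y+hh-w/2)],.056,o))
E
```

```text
8.3 [ 0.60253251 -0.27157772  0.11839501] [3.13777347e+00 1.83520372e-03 1.57212749e+00] [-0.15614387  0.79494812 -0.08564397] 0.09395320712580639
((311.7057591087945, 208.59129235014564), (281, 174, 62, 69))
[[ 0.6015 -0.2731  0.056 ]
 [ 0.5747 -0.2731  0.056 ]
 [ 0.6283 -0.2731  0.056 ]]
```

View pics/wrist5.png

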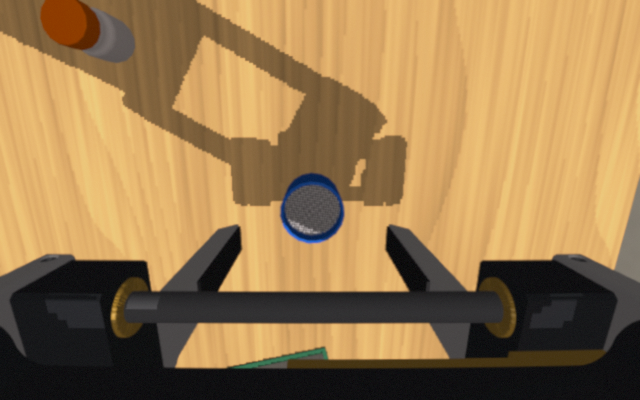

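Blue's rim is centred at about (312,212) between the jaws, so I descend and grip.

Call:
step_arm:
  increments: "-0.1 0 3 0 0 0; 0 0 4 0 0 0; 0 0 2 0 0 0; 0 0 0.8 0 0 0; 0 0 0 0 0 0"

```text
time: 8.85
tool_pos: [0.6015, -0.2731, 0.0181]
ee_rot: [3.141, 0.0, 1.571]
wrist_force: [-0.2, -0.4, 0.0]
width: 0.0942
```

Call:
step_arm:
  increments: "0 0 0 0 0 0; 0 0 0 0 0 0; 0 0 0 0 0 0; 0 0 0 0 0 0; 0 0 0 0 0 0"
  claw: 1

```text
time: 9.35
tool_pos: [0.6013, -0.2731, 0.018]
ee_rot: [3.141, 0.0, 1.571]
wrist_force: [0.9, -0.3, 0.7]
width: 0.0573
```

Call:
step_arm:
  increments: "0 0 0 0 0 0; 0 0 -0.5 0 0 0; 0 0 -2 0 0 0; 0 0 -4 0 0 0; 0 0 -4 0 0 0"

```text
time: 9.85
tool_pos: [0.6, -0.2725, 0.1222]
ee_rot: [-3.138, -0.002, 1.571]
wrist_force: [0.6, -0.6, -0.6]
width: 0.0562
```

Call:
step_arm:
  increments: "0 0 -4 0 0 0; 0 0 -3.5 0 0 0; 0 0 0 0 0 0; 0 0 0 0 0 0"

```text
time: 10.25
tool_pos: [0.6012, -0.2731, 0.1982]
ee_rot: [3.14, 0.001, 1.571]
wrist_force: [0.0, -0.0, -1.8]
width: 0.0561
```

```bash
cat > held.py <<'E'
# offset of the held piece's axis from the TCP (rim edges in the wrist image)
import sys
from h import *
np.set_printoptions(precision=4,suppress=True)
o=get_obs();im=snapshot("wrist");cv2.imwrite(f"pics/held_{sys.argv[1]}.png",im[...,::-1])
h=hull(mask(im,sys.argv[1]),(230,170,400,292));print(h,o["tool_pos"],o["ee_rot"],o["width"])
x,y,w,hh=h[1];z=o["tool_pos"][2]+.038
print((onz("wrist",[(x,y+hh/2),(x+w,y+hh/2)],z,o)-o["tool_pos"])*1000)
m=mask(im,sys.argv[1])[170:292,300:330]; print("col rows",[ (np.flatnonzero(m[:,c])+170).tolist()[:40] for c in (14,)])
E
python3 held.py blue
```

```text
((313.0715668107885, 248.81937409923822), (260, 196, 107, 96)) [ 0.6012 -0.2731  0.1982] [3.1401 0.0008 1.5708] 0.05605282631122249
[[-28.3282  11.5729  38.    ]
 [ 27.3516  11.5913  38.    ]]
col rows [[196, 197, 198, 199, 200, 201, 202, 203, 204, 205, 206, 207, 208, 209, 210, 211, 212, 213, 214, 215, 216, 217, 218, 219]]
```

View pics/held_blue.png

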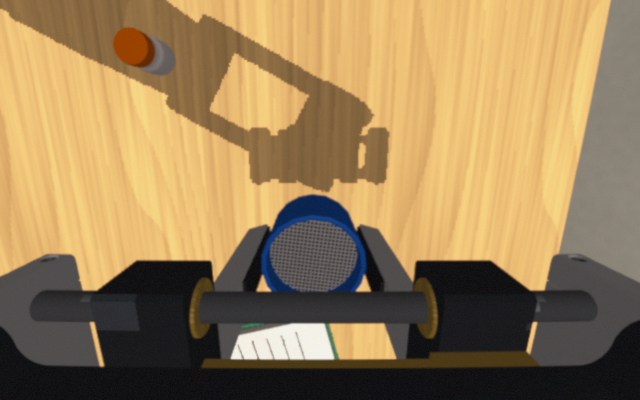

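Blue is held level, with its rim's top edge near row 214, so its axis is within about 1 mm of the TCP. I carry it to (0.609, 0.079).

Call:
step_arm:
  increments: "3.2 0.1 0 0 0 0; 4.5 0.1 0 0 0 0; 4.5 0.1 0 0 0 0; 4.5 0.1 0 0 0 0; 4.5 0.1 0 0 0 0"

```text
time: 10.8
tool_pos: [0.6043, -0.0591, 0.1938]
ee_rot: [-3.136, -0.001, 1.57]
wrist_force: [0.4, 0.0, -1.1]
width: 0.0561
```

Call:
step_arm:
  increments: "4.5 0.1 0 0 0 0; 4.5 0.1 0 0 0 0; 4 0.1 0 0 0 0; 1 0 0 0 0 0; 0 0 2 0 0 0"

```text
time: 11.3
tool_pos: [0.6095, 0.081, 0.1777]
ee_rot: [3.14, 0.0, 1.574]
wrist_force: [0.5, 0.1, -0.8]
width: 0.0563
```

Call:
step_arm:
  increments: "0 0 3 0 0 0; 0 0 1.4 0 0 0; 0 0 0 0 0 0; 0 0 0 0 0 0; 0 0 0 0 0 0"

```text
time: 11.8
tool_pos: [0.6099, 0.0786, 0.135]
ee_rot: [3.139, -0.0, 1.57]
wrist_force: [-0.3, 0.4, -0.7]
width: 0.056
```

```bash
python3 look.py 6 scene side; cat > crop.py <<'E'
import cv2,numpy as np,sys
k=sys.argv[1];a=cv2.imread(f"pics/scene{k}.png")[90:300,240:460];b=cv2.imread(f"pics/side{k}.png")[90:300,200:420]
cv2.imwrite(f"pics/c{k}.png",cv2.resize(np.hstack([a,b]),None,fx=1.8,fy=1.8))
E
python3 crop.py 6
```

```text
11.8 [0.60993021 0.07859313 0.13503459] [ 3.13901270e+00 -3.92883173e-05  1.57014246e+00] [-0.28872997  0.37146733 -0.67847395] 0.05604595627997977
```

View pics/c6.png

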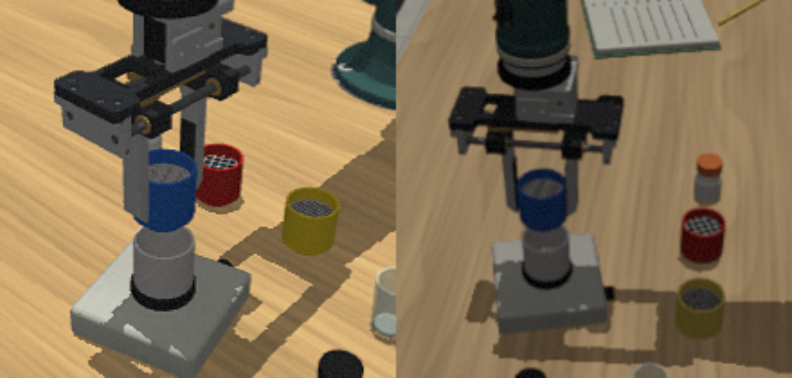

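Blue is lined up over the pan in both views.

Call:
step_arm:
  increments: "0 0 1 0 0 0; 0 0 0.8 0 0 0; 0 0 0.7 0 0 0; 0 0 0.3 0 0 0; 0 0 0 0 0 0"

```text
time: 12.4
tool_pos: [0.6087, 0.079, 0.1048]
ee_rot: [-3.141, 0.0, 1.571]
wrist_force: [-0.3, -0.3, -1.9]
width: 0.056
```

Call:
step_arm:
  increments: "0 0 0.2 0 0 0; 0 0 0 0 0 0; 0 0 0 0 0 0"

```text
time: 12.7
tool_pos: [0.6093, 0.0791, 0.104]
ee_rot: [3.141, -0.0, 1.571]
wrist_force: [-0.2, 0.6, 1.4]
width: 0.056
```

Call:
step_arm:
  increments: "0 0 0 0 0 0; 0 0 0 0 0 0; 0 0 0 0 0 0; 0 0 0 0 0 0; 0 0 0 0 0 0"
  claw: -1

```text
time: 13.2
tool_pos: [0.609, 0.079, 0.1034]
ee_rot: [-3.142, -0.0, 1.571]
wrist_force: [-0.4, 0.2, -0.2]
width: 0.092
```

Call:
step_arm:
  increments: "0 0 -2 0 0 0; 0 0 -4 0 0 0; 0 0 -4 0 0 0; 0 0 0 0 0 0; 0 0 0 0 0 0"

```text
time: 13.7
tool_pos: [0.6097, 0.079, 0.205]
ee_rot: [3.138, -0.0, 1.571]
wrist_force: [0.2, -0.9, -0.7]
width: 0.0937
```

```bash
python3 look.py 7 scene side wrist; python3 - <<'E'
from h import *
np.set_printoptions(precision=4,suppress=True)
o=get_obs()
S,D,W=[cv2.imread(f"pics/{n}7.png")[...,::-1].copy() for n in("scene","side","wrist")]
a=hull(mask(S,"blue"),(290,120,380,260));b=hull(mask(D,"blue"),(250,150,310,245));print(a,b,tri(rays("scene",[a[0]]),rays("side",[b[0]])))
w=hull(mask(W,"blue"),(240,120,400,292));print(w);x,y,ww,h=w[1];print(onz("wrist",[(x+ww/2,y+h-ww/2),(x,y+h-ww/2),(x+ww,y+h-ww/2)],.142,o))
for c,r in(("yellow",(80,60,280,300)),("red",(80,120,260,330))):
    v=hull(mask(W,c),r);print(c,v)
H=cv2.cvtColor(S,cv2.COLOR_RGB2HSV)
E
```

```text
13.7 [0.60969785 0.07899314 0.20501699] [ 3.13831274e+00 -1.01789551e-04  1.57073691e+00] [ 0.16285078 -0.91645474 -0.6695276 ] 0.09370220197938796
((330.5933788223401, 210.64354308819813), (314, 189, 35, 45)) ((281.91092158256333, 212.0597014925373), (269, 196, 26, 33)) (array([0.6092, 0.078 , 0.119 ]), np.float64(0.00014270549751540688))
((314.52611699219716, 207.60528800755426), (284, 173, 62, 69))
[[0.6088 0.08   0.142 ]
 [0.5825 0.0799 0.142 ]
 [0.6351 0.08   0.142 ]]
yellow ((154.6725215446352, 154.39964476021314), (123, 131, 66, 50))
red ((168.11725045222823, 252.85224469659596), (140, 228, 59, 53))
```

View pics/wrist7.png

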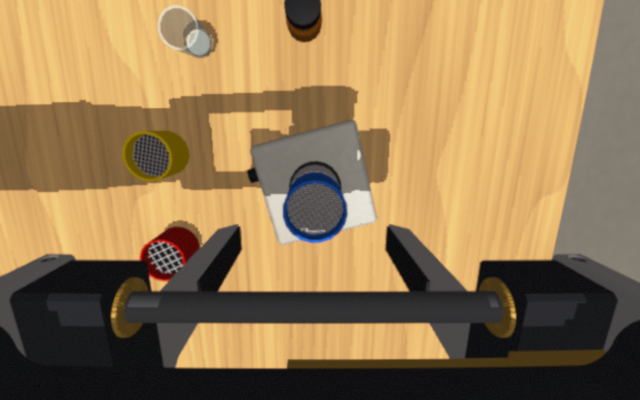

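Blue is home: its triangulated height is 0.119, which is 0.114 plus the same 5 mm bias as on the table. Yellow's rim is at (152,156) and red's at (167,256).

```bash
python3 - <<'E'
from h import *
o=get_obs();print(o["tool_pos"]);print(onz("wrist",[(152,156),(167,256)],.056,o))
E
```

```text
[0.60804538 0.07895311 0.20118625]
[[ 0.42782874  0.11802674  0.056     ]
 [ 0.43010326 -0.00230955  0.056     ]]
```

Call:
step_arm:
  increments: "0.5 -3.5 0 0 0 0; 0.7 -4 0 0 0 0; 0.8 -4 0 0 0 0; 0.8 -4 0 0 0 0; 0.7 -3 2 0 0 0"

```text
time: 14.35
tool_pos: [0.4228, 0.1144, 0.1841]
ee_rot: [3.139, -0.001, 1.571]
wrist_force: [0.1, 0.7, 0.4]
width: 0.0941
```

Call:
step_arm:
  increments: "0 0 4 0 0 0; 0 0 2.6 0 0 0; 0 0 0 0 0 0; 0 0 0 0 0 0; 0 0 0 0 0 0"

```text
time: 14.85
tool_pos: [0.425, 0.1141, 0.1188]
ee_rot: [3.14, -0.0, 1.571]
wrist_force: [0.1, 0.2, 0.7]
width: 0.094
```

```bash
cat > rim.py <<'E'
import sys
from h import *
np.set_printoptions(precision=4,suppress=True)
o=get_obs();im=snapshot("wrist");cv2.imwrite(f"pics/rim_{sys.argv[1]}.png",im[...,::-1])
h=hull(mask(im,sys.argv[1]),(230,130,400,292));x,y,w,hh=h[1];print(h,o["tool_pos"],o["ee_rot"])
v=y+hh-w/2;print(onz("wrist",[(x+w/2,v),(x,v),(x+w,v)],.056,o))
E
python3 rim.py yellow
```

```text
((310.6281756376834, 203.0169708122476), (279, 169, 64, 68)) [0.425  0.1141 0.1188] [ 3.1396 -0.0003  1.5706]
[[0.4228 0.1194 0.056 ]
 [0.3953 0.1194 0.056 ]
 [0.4502 0.1194 0.056 ]]
```

Call:
step_arm:
  increments: "0.4 -0.1 3 0 0 0; 0 0 4 0 0 0; 0 0 2 0 0 0; 0 0 1 0 0 0; 0 0 0 0 0 0"

```text
time: 15.4
tool_pos: [0.423, 0.1179, 0.0172]
ee_rot: [-3.141, 0.0, 1.571]
wrist_force: [0.1, -0.5, 0.6]
width: 0.094
```

Call:
step_arm:
  increments: "0 0 0 0 0 0; 0 0 0 0 0 0; 0 0 0 0 0 0; 0 0 0 0 0 0; 0 0 0 0 0 0"
  claw: 1

```text
time: 15.9
tool_pos: [0.4233, 0.1181, 0.018]
ee_rot: [3.141, -0.0, 1.571]
wrist_force: [-0.4, -0.3, -0.2]
width: 0.0575
```

Call:
step_arm:
  increments: "0 0 0 0 0 0; 0 0 -0.5 0 0 0; 0 0 -2 0 0 0; 0 0 -4 0 0 0; 0 0 -4 0 0 0"

```text
time: 16.4
tool_pos: [0.422, 0.1178, 0.1229]
ee_rot: [-3.139, 0.0, 1.571]
wrist_force: [0.7, 0.1, -0.5]
width: 0.055
```

Call:
step_arm:
  increments: "0 0 -4 0 0 0; 0 0 -4 0 0 0; 0 0 -2.5 0 0 0; 0 0 0 0 0 0; 0 0 0 0 0 0"

```text
time: 16.9
tool_pos: [0.4229, 0.118, 0.2271]
ee_rot: [-3.142, 0.0, 1.571]
wrist_force: [-0.1, 0.2, -1.2]
width: 0.0548
```

```bash
python3 held.py yellow
```

```text
((313.15122253172393, 248.9746002269679), (260, 196, 107, 96)) [0.4229 0.118  0.2271] [-3.1416  0.0001  1.5708] 0.05476243293066037
[[-28.2805  11.5204  38.    ]
 [ 27.403   11.5723  38.    ]]
col rows [[196, 197, 198, 199, 200, 201, 202, 203, 204, 205, 206, 207, 208, 209, 210, 211, 212, 213, 214, 215, 216, 217, 218, 219]]
```

View pics/held_yellow.png

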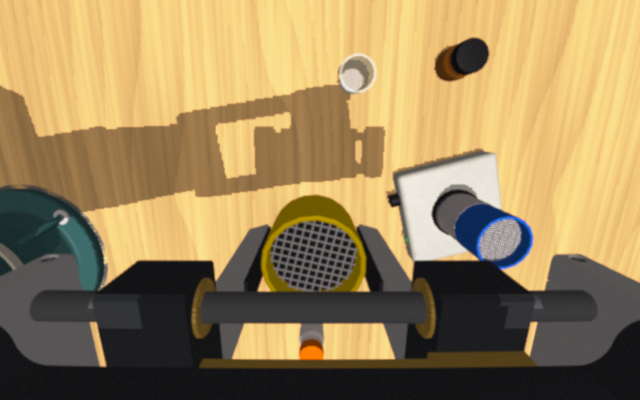

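Yellow is held just as blue was, with the same mask box.

Call:
step_arm:
  increments: "-0.7 3 0 0 0 0; -0.8 4 0 0 0 0; -0.8 4 0 0 0 0; -0.8 4 0 0 0 0; -0.8 3.6 0 0 0 0"

```text
time: 17.45
tool_pos: [0.6095, 0.0785, 0.2238]
ee_rot: [-3.136, 0.0, 1.571]
wrist_force: [0.8, 0.0, 0.2]
width: 0.055
```

Call:
step_arm:
  increments: "0 0 2.5 0 0 0; 0 0 2 0 0 0; 0 0 0 0 0 0; 0 0 0 0 0 0; 0 0 0 0 0 0"

```text
time: 17.95
tool_pos: [0.6091, 0.0791, 0.1832]
ee_rot: [3.141, -0.0, 1.571]
wrist_force: [-0.1, 0.5, -0.2]
width: 0.0552
```

```bash
cat > chk.py <<'E'
import sys
from h import *
np.set_printoptions(precision=4,suppress=True)
k=sys.argv[1];o=get_obs();print(o["tool_pos"],o["ee_rot"],o["width"])
S,D=snapshot("scene"),snapshot("side")
for n,i in(("scene",S),("side",D)): cv2.imwrite(f"pics/{n}{k}.png",i[...,::-1])
for c in sys.argv[2:]:
    a=hull(mask(S,c),(290,40,372,262));b=hull(mask(D,c),(240,60,325,245));print(c,np.round(a[0],1),a[1],np.round(b[0],1),b[1],*tri(rays("scene",[a[0]]),rays("side",[b[0]])))
E
sed -i 's/(24,195,50)/(22,150,40)/' h.py
python3 chk.py 8 blue yellow; python3 crop.py 8
```

```text
[0.6091 0.0791 0.1832] [ 3.1406 -0.      1.571 ] 0.05518884451036118
blue [330.6 211.1] (314, 191, 35, 43) [281.9 213.1] (269, 199, 26, 30) [0.609  0.0783 0.1173] 0.0016389425144537307
yellow [333.5 169.6] (314, 146, 37, 48) [279.5 181.8] (265, 165, 29, 35) [0.6098 0.0819 0.2001] 0.0038793225328777846
```

View pics/c8.png

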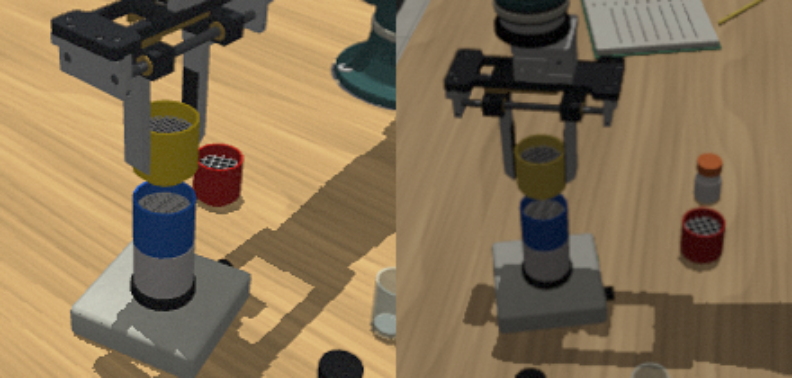

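Yellow is about 2 mm to +y of blue, so I nudge it by −2 mm and lower.

Call:
step_arm:
  increments: "-0.2 0 0.8 0 0 0; 0 0 1 0 0 0; 0 0 0.7 0 0 0; 0 0 0.4 0 0 0; 0 0 0 0 0 0"

```text
time: 18.55
tool_pos: [0.6087, 0.0772, 0.1528]
ee_rot: [-3.141, -0.0, 1.571]
wrist_force: [0.5, 0.4, -1.2]
width: 0.0552
```

Call:
step_arm:
  increments: "0 0 0.2 0 0 0; 0 0 0 0 0 0; 0 0 0 0 0 0"

```text
time: 18.85
tool_pos: [0.6092, 0.0772, 0.152]
ee_rot: [3.141, -0.0, 1.571]
wrist_force: [0.2, 1.2, 1.5]
width: 0.0552
```

Call:
step_arm:
  increments: "0 0 0 0 0 0; 0 0 0 0 0 0; 0 0 0 0 0 0; 0 0 0 0 0 0; 0 0 0 0 0 0"
  claw: -1

```text
time: 19.35
tool_pos: [0.609, 0.0769, 0.1514]
ee_rot: [-3.142, 0.0, 1.571]
wrist_force: [0.1, -0.1, -0.0]
width: 0.0914
```

Call:
step_arm:
  increments: "0 0 -2 0 0 0; 0 0 -4 0 0 0; 0 0 -4 0 0 0; 0 0 0 0 0 0; 0 0 0 0 0 0"

```text
time: 19.85
tool_pos: [0.6096, 0.077, 0.253]
ee_rot: [3.138, -0.0, 1.571]
wrist_force: [-0.9, 0.4, -1.1]
width: 0.0942
```

```bash
python3 chk.py 9 blue yellow; python3 crop.py 9
```

```text
[0.6096 0.077  0.253 ] [ 3.1383 -0.      1.5708] 0.09417527619365929
blue [330.9 215.9] (314, 200, 35, 33) [282.2 217.7] (270, 208, 25, 21) [0.6085 0.0792 0.1067] 0.00367323302964444
yellow [330.4 185.1] (313, 163, 36, 46) [281.  193.7] (268, 177, 27, 34) [0.609  0.0765 0.1674] 0.00014537988560813113
```

View pics/c9.png

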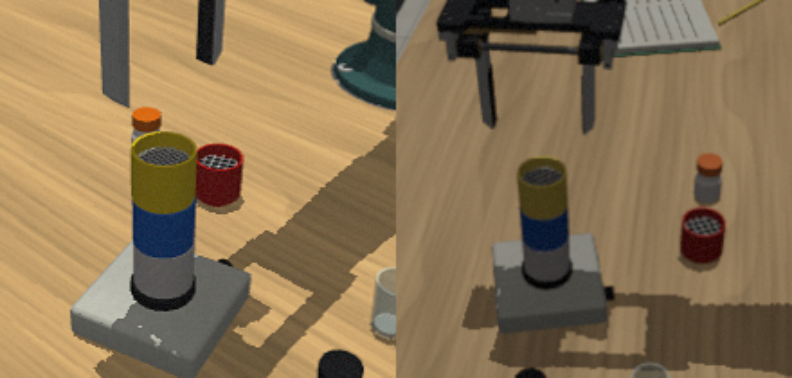

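Yellow is home, with its centre at 0.167 (0.162 plus the usual 5 mm bias). Next is red.

Call:
step_arm:
  increments: "-1.7 -3.7 0 0 0 0; -1.8 -3.7 0 0 0 0; -1.8 -3.7 0 0 0 0; -1.7 -3.7 0 0 0 0; -1.7 -3.7 0 0 0 0"

```text
time: 20.45
tool_pos: [0.4215, -0.0104, 0.249]
ee_rot: [-3.137, -0.0, 1.571]
wrist_force: [0.5, 0.2, 0.2]
width: 0.0942
```

Call:
step_arm:
  increments: "0 0 4 0 0 0; 0 0 4 0 0 0; 0 0 4 0 0 0; 0 0 1.4 0 0 0; 0 0 0 0 0 0"

```text
time: 20.95
tool_pos: [0.4214, -0.0096, 0.114]
ee_rot: [-3.134, -0.001, 1.571]
wrist_force: [0.6, 0.5, -0.2]
width: 0.0939
```

Call:
step_arm:
  increments: "0 0 0 0 0 0; 0 0 0 0 0 0"

```text
time: 21.15
tool_pos: [0.4256, -0.0102, 0.1197]
ee_rot: [3.138, 0.001, 1.571]
wrist_force: [-1.0, 0.3, 0.4]
width: 0.094
```

```bash
python3 rim.py red
```

```text
((311.198440968458, 204.05890248309328), (281, 170, 62, 68)) [ 0.4256 -0.0102  0.1197] [3.1377 0.0006 1.571 ]
[[ 0.4243 -0.0069  0.056 ]
 [ 0.3976 -0.0069  0.056 ]
 [ 0.4511 -0.0069  0.056 ]]
```

Call:
step_arm:
  increments: "0.2 0 3 0 0 0; 0 0 4 0 0 0; 0 0 2 0 0 0; 0 0 1 0 0 0; 0 0 0 0 0 0"

```text
time: 21.7
tool_pos: [0.424, -0.008, 0.0174]
ee_rot: [-3.141, -0.0, 1.571]
wrist_force: [-0.7, 0.1, -0.2]
width: 0.0938
```

Call:
step_arm:
  increments: "0 0 0 0 0 0; 0 0 0 0 0 0; 0 0 0 0 0 0; 0 0 0 0 0 0; 0 0 0 0 0 0"
  claw: 1

```text
time: 22.2
tool_pos: [0.4243, -0.0081, 0.0179]
ee_rot: [3.141, 0.0, 1.571]
wrist_force: [0.3, 0.8, 1.0]
width: 0.0571
```

Call:
step_arm:
  increments: "0 0 0 0 0 0; 0 0 -0.5 0 0 0; 0 0 -2 0 0 0; 0 0 -4 0 0 0; 0 0 -4 0 0 0"

```text
time: 22.7
tool_pos: [0.423, -0.0078, 0.1229]
ee_rot: [-3.139, -0.0, 1.571]
wrist_force: [0.1, -0.5, -0.5]
width: 0.0556
```

Call:
step_arm:
  increments: "0 0 -4 0 0 0; 0 0 -4 0 0 0; 0 0 -4 0 0 0; 0 0 -3.5 0 0 0; 0 0 0 0 0 0"

```text
time: 23.2
tool_pos: [0.4261, -0.0083, 0.2836]
ee_rot: [3.131, 0.002, 1.571]
wrist_force: [0.6, -1.2, 0.3]
width: 0.0554
```

Call:
step_arm:
  increments: "0 0 0 0 0 0; 0 0 0 0 0 0"

```text
time: 23.4
tool_pos: [0.4232, -0.0079, 0.2756]
ee_rot: [-3.138, -0.0, 1.571]
wrist_force: [0.3, -0.8, -0.3]
width: 0.0552
```

```bash
python3 held.py red
```

```text
((313.13896207340235, 248.66303126850886), (260, 196, 107, 96)) [ 0.4232 -0.0079  0.2756] [-3.1383 -0.0005  1.5708] 0.05524574483244944
[[-28.1781  11.4612  38.    ]
 [ 27.5077  11.5883  38.    ]]
col rows [[196, 197, 198, 199, 200, 201, 202, 203, 204, 205, 206, 207, 208, 209, 210, 211, 212, 213, 214, 215, 216, 217, 218, 219]]
```

Call:
step_arm:
  increments: "1.5 3.5 0 0 0 0; 1.8 3.8 0 0 0 0; 1.8 3.8 0 0 0 0; 1.8 3.8 0 0 0 0; 1.6 3.6 0 0 0 0"

```text
time: 23.95
tool_pos: [0.6097, 0.078, 0.2749]
ee_rot: [-3.137, 0.0, 1.571]
wrist_force: [-0.0, -0.1, -0.2]
width: 0.0553
```

Call:
step_arm:
  increments: "0 0 2.6 0 0 0; 0 0 2 0 0 0; 0 0 0 0 0 0; 0 0 0 0 0 0; 0 0 0 0 0 0"

```text
time: 24.45
tool_pos: [0.6092, 0.0769, 0.2327]
ee_rot: [3.14, -0.0, 1.571]
wrist_force: [-0.6, 0.3, -0.5]
width: 0.0557
```

```bash
python3 chk.py 10 yellow red; python3 crop.py 10
```

```text
[0.6092 0.0769 0.2327] [ 3.1398 -0.      1.5706] 0.05574326091061045
yellow [330.3 185.3] (313, 164, 36, 45) [281.1 194.3] (268, 179, 27, 32) [0.6089 0.0766 0.1666] 0.0007409618438102331
red [333.1 140.2] (313, 116, 38, 49) [278.5 161. ] (264, 144, 29, 36) [0.6098 0.0799 0.2488] 0.004347569101705998
```

View pics/c10.png

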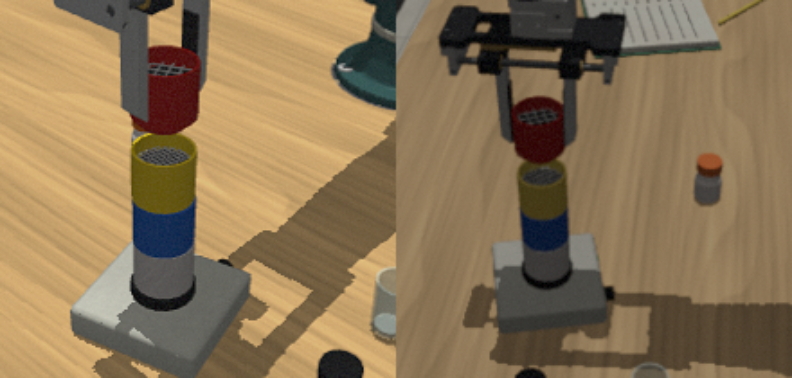

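Red shows the same small +y offset over yellow as before, so I apply the same nudge and lower.

Call:
step_arm:
  increments: "-0.2 0 0.8 0 0 0; 0 0 1 0 0 0; 0 0 0.7 0 0 0; 0 0 0.5 0 0 0; 0 0 0 0 0 0"

```text
time: 25.05
tool_pos: [0.6088, 0.0751, 0.2008]
ee_rot: [-3.141, -0.0, 1.571]
wrist_force: [0.4, -0.4, -0.0]
width: 0.0557
```

Call:
step_arm:
  increments: "0 0 0.2 0 0 0; 0 0 0 0 0 0; 0 0 0 0 0 0"

```text
time: 25.35
tool_pos: [0.6091, 0.0752, 0.2]
ee_rot: [3.141, -0.0, 1.571]
wrist_force: [0.1, 1.1, 1.8]
width: 0.0557
```

Call:
step_arm:
  increments: "0 0 0 0 0 0; 0 0 0 0 0 0; 0 0 0 0 0 0; 0 0 0 0 0 0; 0 0 0 0 0 0"
  claw: -1

```text
time: 25.85
tool_pos: [0.609, 0.0749, 0.1994]
ee_rot: [-3.141, 0.0, 1.571]
wrist_force: [-0.7, 0.4, 0.2]
width: 0.092
```

Call:
step_arm:
  increments: "0 0 -2 0 0 0; 0 0 -4 0 0 0; 0 0 -4 0 0 0; 0 0 -2 0 0 0; 0 0 0 0 0 0"

```text
time: 26.35
tool_pos: [0.6102, 0.075, 0.3243]
ee_rot: [3.133, -0.0, 1.571]
wrist_force: [-0.2, -0.3, 0.2]
width: 0.0942
```

```bash
python3 chk.py 11 blue yellow red; python3 crop.py 11
```

```text
[0.6102 0.075  0.3243] [ 3.1328 -0.0002  1.5708] 0.09420424176073576
blue [330.5 216.5] (314, 202, 34, 31) [282.2 217.7] (270, 208, 25, 21) [0.6088 0.0785 0.1056] 0.003065642367124886
yellow [330.5 190.6] (313, 175, 36, 34) [281.2 199.4] (268, 190, 27, 21) [0.6088 0.0776 0.1556] 0.0034566296681773153
red [329.9 157.9] (312, 135, 37, 47) [279.8 174.1] (267, 157, 27, 36) [0.6095 0.075  0.2157] 0.000986064327547772
```

View pics/c11.png

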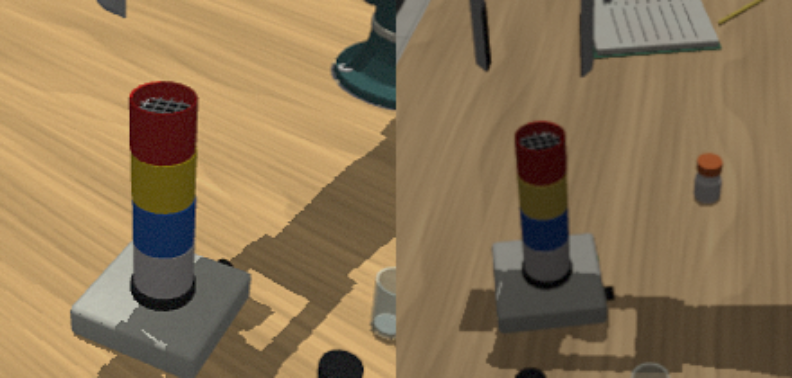

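```bash
python3 - <<'E'
from h import *
a,b=[cv2.GaussianBlur(cv2.imread(f"pics/scene{k}.png"),(5,5),0).astype(int) for k in(0,11)]
for n,(x0,y0,x1,y1) in dict(beaker=(445,238,475,280),jar=(412,285,442,328)).items(): print(n,np.abs(a-b)[y0:y1,x0:x1].mean())
a,b=[cv2.imread(f"pics/side{k}.png").astype(int) for k in(0,11)];print("tub",np.abs(a-b)[175:203,365:383].mean())
print(close_job())
E
```

```text
beaker 0.8804232804232804
jar 1.1901808785529715
tub 1.8101851851851851
the job is handed in; nothing more can be done
None
```

The sieve column is built on the base in the order asked (pan, blue, yellow, red), and I handed the job in at about 26.5 s with the gripper open and clear above it.

**Seating:** The blue, yellow and red centres measured 0.119, 0.167 and 0.216 m. The expected values are 0.114, 0.162 and 0.210 m. This method also read about 5 mm high with the pieces on the table, so all three agree with fully home. The pan's rim, picked out by eye, read 0.0965 m against 0.094 m expected.

**Column:** It looks straight and free-standing in both outside views. The piece axes agree within about 3.5 mm by measurement.

**Bystanders:** Before-and-after picture differences for the beaker, amber jar and white tub are at noise level, so none of them moved. I checked these by numbers because the picture limit of 16 was used up; one last full view was refused.

**Disagreements:**
- Yellow and red each looked about 2–3 mm off in +y before lowering, so I nudged each by 2 mm. The wrist view had shown no such offset.
- The gripper read about 55 mm on yellow and red, against their 56 mm width. It had no visible effect on the grip.

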